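# Free and set the carriage of a bench drill

### The job

Draw the stop pin out of the slanting bore on the little bench drill and park it upright, well inside the side notch of the pin rest, hanging by its collar. Then slide the carriage by its post towards the spindle until its pointer stands within the broad dark mark, and after that throw the clamp lever fully over, away from you. Leave the loupe and the tweezers where they are.

Things in the scene. Friction and masses are not known exactly. Their poses are not given: they have to be found in the camera images.
- drill: Fixed bench drill. Origin: under its bed, below the seated pin's tip. x across the bed away from the robot, y along it to the spindle, z up. In mm: aluminium bed 20 thick, x -100..115, y -190..210 (x from -20 where y > 80). Blue headstock x 0..110, y 140..200, z to 145; white motor behind to y 289. Chuck 34 diameter on the axis x 55, z 90, y 110..140; thin drill bit to y 88.
- stop_block: Aluminium block 42 x 50 x 40 mm on the near side of the bed, its through bore (16 mm) leaning 35 degrees towards the robot. Origin: centre of the bore at the lower face, 35 mm up the bore from the seated pin's tip; z up the bore, out towards the robot; upper face at z 40 mm; y is the drill's y.
- pin: Steel stop pin, 127 mm long, about 220 g. Origin at its lower tip, z along it to the head. Shank 14 mm diameter for z 0..75 mm, collar 32 mm diameter for z 75..81, dark cylindrical head 22 mm diameter for z 81..127. It starts in the bore, collar on the block's upper face, its tip barring the carriage's way.
- pin_collar (a point): Point on the pin's axis at the collar's underside (z 75 mm of the pin).
- pin_grip (a point): Point on the pin's axis in the middle of its head (z 107 mm of the pin), a good place to grip.
- rest: Pin rest, a fixed bracket 110 mm high: base 100 x 76 x 12 mm, upright at its far (+x) side carrying an 8 mm thick level aluminium plate with a side notch open to the rest's -x. Origin: centre of the base's underside. It stands left or right of the drill, the tool cup on the other side.
- notch (a point): Parking place of the pin's axis: on the notch's centre line, at the plate's upper face, 110 mm above the bench. Axes as the rest's. Notch 20 mm wide; inner end at x +10 mm, parallel sides from there to x -36, then flaring to 33 mm at x -52. The shank hangs in the notch, the collar lies on the plate.
- carriage (a joint): Slide of the carriage along the bed (m): 0 at the loading line, grows towards the spindle; range 0..0.15. The pointer is at the centre of the dark drilling mark at 0.125. Stiff enough to stay put (about 2.5 N).
- post_grip (a point): On the axis of the carriage's upright handle post, 17 mm below its top. Post: black cylinder 24 mm diameter, top 137 mm above the bench, 70 mm long. Vice jaws stand 16 mm from its side towards the spindle, up to 91 mm above the bench, the brass work piece in them to 95 mm. Axes as the drill's.
- pointer (a point): Small steel pointer on the carriage's far edge, beside the scale strip on the bed; axes as the drill's. The carriage is 115 x 90 mm with a small vice on it, the pointer at the middle of its 90 mm length.
- drill_mark (a point): Centre of the dark drilling mark, a 14 mm wide (along y) dark band across the scale strip on the far side of the bed. Axes as the drill's. The loading line is a thin dark line 125 mm from it.
- clamp (a joint): Clamp lever angle (rad): 0 leaning 0.5 rad towards the robot, 1.0 fully thrown, leaning 0.5 rad away. It stays where it is left; about 1 N at the tip.
- clamp_tip (a point): Centre of the clamp lever's black ball (26 mm diameter), 80 mm from the lever's pivot. The pivot lies at x -62, y -155, z 42 mm of the drill and turns about the drill's y; the lever is a 10 mm rod.
- tool_cup: Bystander: fixed cup of pliers, 90 mm diameter, up to 180 mm high with the tools. Origin at its foot.
- loupe: Bystander: loose black loupe, 48 mm diameter, 45 mm high. Origin at its foot.
- tweezers: Bystander: loose steel tweezers, 140 mm long, 7 mm high. Origin at its middle, long axis y.
Mind the look-alikes: they are no part of the job. Leave any green or orange look-alike of the pin alone.

How it is judged:
On the way, in this order (a step that is already met when the one before it is completed fails the run):
1. the stop pin is drawn right out of its bore (z of pin in the frame of stop_block above 0.042 m), for 0.1 s.
2. the pin hangs released and upright in the notch of the rest (x of pin_collar in the frame of notch between -0.02 and 0.007 m and y of pin_collar in the frame of notch between -0.006 and 0.006 m and z of pin_collar in the frame of notch between -0.004 and 0.004 m and angle between pin's own z axis and vertical below 0.14 rad and linear speed of pin below 0.03 m/s and contact force between the fingers and pin below 0.1 N), for 0.3 s.
3. the carriage stands with its pointer within the dark mark, the pin still parked (x of pin_collar in the frame of notch between -0.02 and 0.007 m and y of pin_collar in the frame of notch between -0.006 and 0.006 m and z of pin_collar in the frame of notch between -0.004 and 0.004 m and angle between pin's own z axis and vertical below 0.14 rad and linear speed of pin below 0.03 m/s and y of pointer in the frame of drill_mark between -0.007 and 0.007 m and velocity of joint carriage between -0.01 and 0.01 m/s), for 0.3 s.
4. the clamp lever is thrown fully over (value of joint clamp above 0.85 rad), for 0.2 s.
At the end, for the whole second after the job is handed in: Pin at rest, upright within 8 deg, in the notch: 20 mm short of to 7 mm beyond the parking point, within 6 mm of the centre line, collar within 4 mm of the plate top. Pointer within 7 mm of the dark mark's centre, carriage still. Lever beyond 0.85 of 1.0 rad (x of pin_collar in the frame of notch between -0.02 and 0.007 m and y of pin_collar in the frame of notch between -0.006 and 0.006 m and z of pin_collar in the frame of notch between -0.004 and 0.004 m and angle between pin's own z axis and vertical below 0.14 rad and linear speed of pin below 0.03 m/s and y of pointer in the frame of drill_mark between -0.007 and 0.007 m and value of joint clamp above 0.85 rad and velocity of joint carriage below 0.01 m/s); the robot touches nothing.
It fails at once if loupe: moved by more than 30 mm (distance of loupe from where it was at the start of the episode above 0.03 m).
It fails at once if tweezers: moved by more than 30 mm (distance of tweezers from where it was at the start of the episode above 0.03 m).
It also fails if it takes over 66 s, if anything falls off the work surface, if the arm or the gripper's body presses on something with over 40 N, if the wrist force passes 120 N, or if a joint passes its speed limit or range.

### The arm

A 6-joint arm with a two-finger parallel gripper is mounted at the origin on the work surface. World frame = base frame: x ahead of the robot, y to its left, z up, the work surface at z = 0. Lengths are in m, angles in rad, forces in N, time in s.
With the tool pointing down it reaches from about 0.3 to 0.75 m from the base axis. Payload 8.5 kg.
Tool frame: the origin (TCP) lies on the centre line of the jaws, within the pads' length; the fingertips stand 22 mm ahead of it and the grasp point (between the pads) lies 3 mm ahead of it; z points along the fingers, y is the direction in which the jaws open and shut (so a half turn about z gives the same grasp; the last joint's range is limited). The gripper opens to 85 mm and grips with 20 to 120 N. Pads are 22 mm wide; open, the fingers measure 114 mm over their backs; the gripper's body (76 mm by 85 mm) begins 54 mm behind the grasp point. The pads swing forward as they close: fully open they stand 13 mm farther back than shut.
Start: joints at [-1.419, 0.381, 1.297, -0, 1.464, -0.215], TCP at [0.197, -0.513, 0.253] pointing down, gripper open.
Joint ranges: [-3.11, 3.11], [-0.89, 2.33], [0.22, 2.48], [-1.42, 4.56], [0.17, 2.85], [-2.88, 2.88]. Speed limits (rad/s): [2.39, 2.39, 3.14, 3.14, 3.14, 3.14].

### API

Orientations are given as a unit quaternion [x, y, z, w].
In Python, from cell import * gives the robot as it stands. The module is installed in compiled form; this text tells all that it offers.
- The arm moves only by the tool send_rows, never from a script. Its argument "plan" is a list of rows, each a list of 4 numbers: the shift along the tool's x, y, z in m, then the turn about the tool's z in degrees. A call has exactly 8 rows; each row is the pose to reach, as a shift and turn from the pose commanded when the call began, along the tool's axes at that moment; what a row does not reach only later rows make up. A row lasts 1/8 s, in which the tool goes at most 62.5 mm and 10.7 degrees, less where a joint would pass 70% of its speed; a pose out of reach is approached as far as the arm can. A call with a gripper value outside its range is refused whole. "grip" is the finger opening in m, from 0 to 0.0854, set as the call begins (left out, the last holds). The fingers move at their own pace and stop on an object; "newtons" is the grip in N (left out, the last holds). Time passes only in rows, so rows that repeat a pose let the fingers close, or fill a call up. It gives the time, the measured TCP pose, the force and the opening at its end, in the units of the state.
- observe(): the state, without advancing time (a new reading comes with each control period).
- snapshot(name): name is "scene" or "top"; returns the picture (480x640x3 uint8, blue, green, red); there is no depth.
- camera_model(name): a dict with "camera_matrix" (3x3 intrinsics, pixels), "D" ([k1, k2, p1, p2, k3] as OpenCV has them; the pictures are not rectified), "xyz" and "orientation" of the camera in the world. Camera axes: x right, y down, z forward; pixel columns grow to the right and rows downward; lengths in m; the calibration is good to about 2 mm. A picture is of the moment at which its call begins. camera_model takes no time and is no camera call.
- hand_in(): hands the job in, once; it reports no verdict.
The state is a dict: "t": time; "joints": joint angles; "joint_velocities": joint speeds; "tau": joint torques, N m; "eef_pos": TCP position; "tcp_rot": TCP orientation; "ft_force": force on the tool from outside, world axes, zero at the start; "ft_torque": the same for the moment, N m; "gripper_width": finger opening in m.
Only numpy, scipy, OpenCV 4.12 (cv2) and the standard library are available. Lean on these libraries where they do the work, as an engineer would, in place of code of your own. Each camera call takes 0.05 s, during which the arm holds its last target. There are 200 camera calls.

## Working session

There is one attempt and no reset: what is moved stays moved. The work goes in short steps, Python scripts to look and compute and a tool call to move; the robot and the scene stay as the last step left them, time stands still between calls to the robot, and variables do not carry over. Pictures are saved under pics/ and viewed, about 8 in all and at most 12, crops included, and the job is handed in when it is done.

Besides the shell and the picture viewer there is one more tool, called after "Request:" as name([rows], argument=value, ...), one row to a line, values as JSON. send_rows: Moves the arm, as the interface text tells. Its arguments: {"type":"object","properties":{"plan":{"type":"array"},"grip":{"type":"number"},"newtons":{"type":"number"}},"required":["plan"]}

```bash
mkdir -p pics; python3 - <<'E'
from cell import *
import cv2,numpy as np
for n in("scene","top"):
    cv2.imwrite(f"pics/{n}0.png",snapshot(n)); m=camera_model(n); print(n,m)
s=observe();print(s["t"],s["eef_pos"],s["tcp_rot"],s["gripper_width"])
E
```

```text
scene {'camera_matrix': array([[496.91492744,   0.        , 316.9107795 ],
       [  0.        , 496.91492744, 238.95305707],
       [  0.        ,   0.        ,   1.        ]]), 'D': array([-0.06001993,  0.        ,  0.        ,  0.        ,  0.        ]), 'xyz': array([1.2663561 , 0.1608837 , 0.73347905]), 'orientation': array([ 0.56995729,  0.69986185, -0.32941047, -0.27718371])}
top {'camera_matrix': array([[528.30359011,   0.        , 318.51153591],
       [  0.        , 528.30359011, 238.35293957],
       [  0.        ,   0.        ,   1.        ]]), 'D': array([0.04149816, 0.        , 0.        , 0.        , 0.        ]), 'xyz': array([ 0.41994524, -0.01384357,  1.2184246 ]), 'orientation': array([-0.69988415,  0.71386556, -0.01360048,  0.01931753])}
0.1 [ 0.19721996 -0.51316981  0.25279415] [ 9.83223444e-01  1.82404082e-01  2.32615931e-05 -6.40141898e-04] 0.08535088573643293
```

View pics/scene0.png

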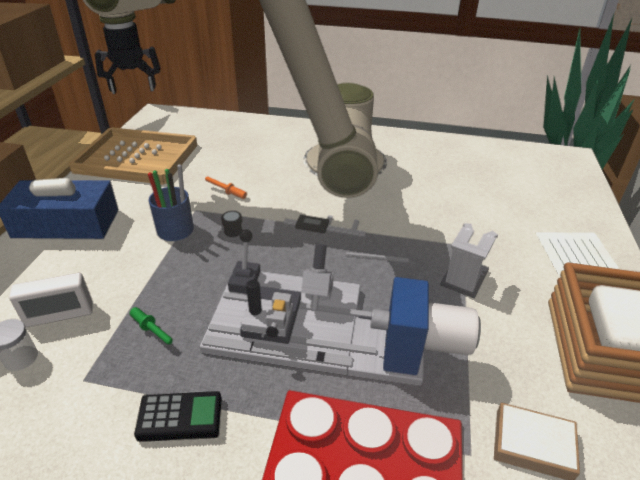

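View pics/top0.png

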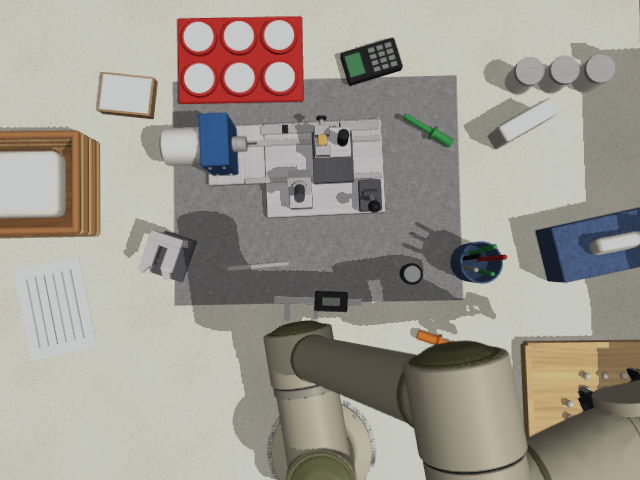

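Pin candidates: the dark head in the block (top 300,190; scene 320,258), the green look-alike (top 428,128) and the orange one (top 432,337). I choose the one in the block. Next I'll check it in close crops.

```bash
python3 - <<'E'
import cv2
a=cv2.imread("pics/top0.png")[105:305,135:401]; cv2.imwrite("pics/topc.png",cv2.resize(a,None,fx=3,fy=3,interpolation=cv2.INTER_CUBIC))
a=cv2.imread("pics/scene0.png")[215:385,200:466]; b=cv2.imread("pics/scene0.png")[215:385,200:466]
cv2.imwrite("pics/scenec.png",cv2.resize(a,None,fx=3,fy=3,interpolation=cv2.INTER_CUBIC))
E
```

```text
(no output)
```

View pics/topc.png

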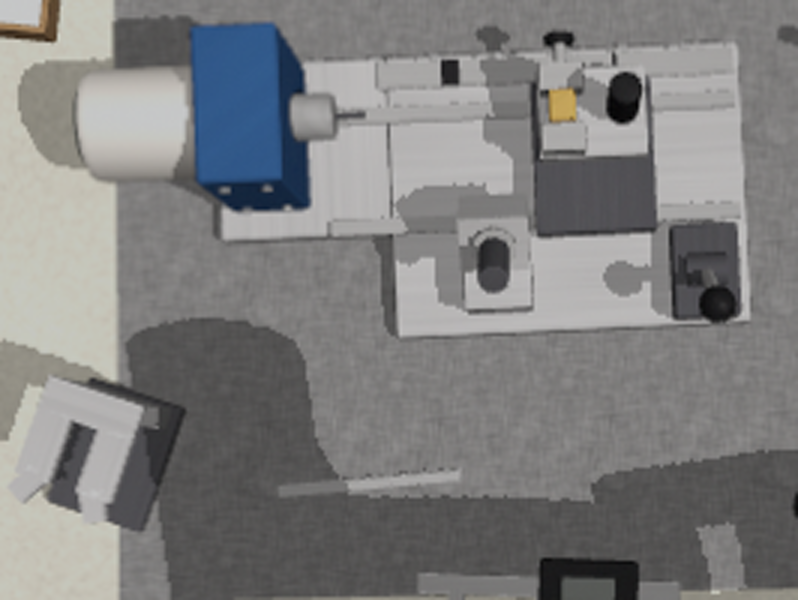

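View pics/scenec.png

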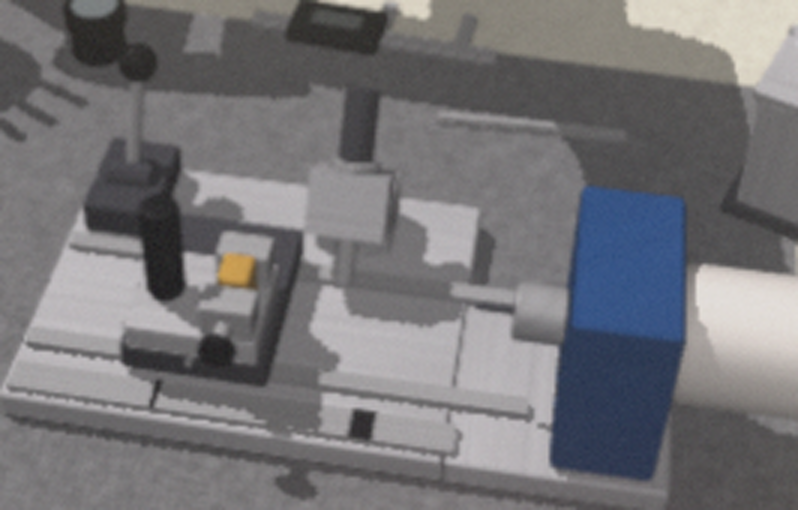

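The top crop shows the dark head in the aluminium block at crop (493,262), with the head leaning towards the robot, so this is the pin. The drill mark is at (449,72), the clamp ball at (718,303), the post top at (626,88), and the rest at the left with its notch axis from (78,425) to (57,507). Next I'll fit the poses.

```bash
cat > h.py <<'E'
import numpy as np,cv2
from cell import *
from scipy.spatial.transform import Rotation as R
from scipy.optimize import least_squares
def cam(n):
    m=camera_model(n); r=R.from_quat(m["orientation"]).as_matrix(); return m,r,np.array(m["xyz"])
C={n:cam(n) for n in("top","scene")}
def proj(n,P):
    m,r,t=C[n]; return cv2.projectPoints(np.atleast_2d(P).astype(float),cv2.Rodrigues(r.T)[0],-r.T@t,m["camera_matrix"],m["D"])[0][:,0]
def ray(n,uv):
    m,r,t=C[n]; q=cv2.undistortPoints(np.array([[uv]],float),m["camera_matrix"],m["D"])[0,0]; return t,r@np.array([q[0],q[1],1])
def onz(n,uv,z):
    t,d=ray(n,uv); return t+d*(z-t[2])/d[2]
def T(x,y,yaw,P): return np.array([x,y,0])+np.atleast_2d(P)@R.from_euler("z",yaw).as_matrix().T
tc=lambda u,v:(135+u/3-1/3,105+v/3-1/3)
sc=lambda u,v:(200+u/3-1/3,215+v/3-1/3)
E
cat > fit.py <<'E'
from h import *
obs=[("top",(115,-190,20),tc(737,43)),("top",(-100,-190,20),tc(748,319)),("top",(-100,80,20),tc(398,335)),("top",(-20,210,20),tc(222,239)),
("top",(-100.4,-155,112.2),tc(718,303)),("top",(110,200,145),tc(192,28)),("top",(110,140,145),tc(275,25)),
("scene",(-100.4,-155,112.2),sc(137,62)),("scene",(0,140,145),sc(585,187)),("scene",(0,200,145),sc(684,197)),("scene",(110,200,145),sc(684,345)),("scene",(110,140,145),sc(572,330)),("scene",(115,-190,20),sc(8,388))]
def f(p): return np.concatenate([proj(n,T(p[0],p[1],p[2],np.array(P)/1e3))[0]-uv for n,P,uv in obs])
s=least_squares(f,[.5,.03,.03],loss="soft_l1"); print(s.x,np.degrees(s.x[2])); print(f(s.x).reshape(-1,2).round(1).tolist())
np.save("drill.npy",s.x)
x,y,a=s.x
for z0 in(.02,.025,.03,.035):
    d=np.array([-np.sin(.6109),0,np.cos(.6109)]);tip=np.array([0,0,z0])
    print(z0,[((proj(n,T(x,y,a,tip+d*L))[0]-o)*3+1).round(0).tolist() for n,o in(("top",(135,105)),("scene",(200,215))) for L in(.081,.127)])
def tri(a,b):
    (p,u),(q,v)=ray("top",a),ray("scene",b); A=np.c_[u,-v]; k=np.linalg.lstsq(A,q-p,rcond=None)[0]; return (p+u*k[0]+q+v*k[1])/2,np.linalg.norm(p+u*k[0]-q-v*k[1])
inv=lambda P:(R.from_euler("z",-a).as_matrix()@(P-[x,y,0])*1e3).round(1)
for nm,A,B in(("post",tc(627,85),sc(158,204)),("mark",tc(449,72),sc(362,424)),("load",tc(614,58),sc(156,393))):
    P,e=tri(A,B); print(nm,P,e,inv(P))
print("post z137",onz("top",tc(627,85),.137),onz("scene",sc(158,204),.137)); print("notch in/mouth",onz("top",tc(78,425),.11),onz("top",tc(57,507),.11))
a=cv2.imread("pics/scene0.png")[215:305,435:515]; cv2.imwrite("pics/restc.png",cv2.resize(a,None,fx=6,fy=6,interpolation=cv2.INTER_CUBIC))
E
python3 fit.py
```

```text
[0.62868235 0.03488705 0.02666022] 1.5275179915118524
[[0.2, -1.1], [1.3, 0.6], [-0.6, 0.8], [-0.4, 0.5], [-0.2, 2.6], [-1.3, -1.4], [0.3, -1.7], [0.8, 0.4], [-1.2, -0.7], [0.8, 0.3], [0.8, -0.6], [-0.6, -0.8], [-4.1, 2.8]]
0.02 [[494.0, 250.0], [494.0, 280.0], [354.0, 175.0], [362.0, 104.0]]
0.025 [[494.0, 249.0], [493.0, 279.0], [355.0, 169.0], [362.0, 98.0]]
0.03 [[494.0, 248.0], [493.0, 278.0], [355.0, 164.0], [363.0, 91.0]]
0.035 [[494.0, 247.0], [493.0, 277.0], [355.0, 158.0], [363.0, 85.0]]
post [ 0.68616046 -0.06113558  0.13987206] 0.001039826532343096 [ 54.9 -97.5 139.9]
mark [0.7272824  0.06805819 0.02611753] 0.00030618082601761864 [99.4 30.5 26.1]
load [ 0.73386471 -0.05624456  0.03043072] 0.0017619317690375572 [102.7 -93.9  30.4]
post z137 [ 0.68701747 -0.06176458  0.137     ] [ 0.68327282 -0.06168737  0.137     ]
notch in/mouth [0.46153982 0.32582329 0.11      ] [0.40466255 0.34065413 0.11      ]
```

```bash
python3 - <<'E'
import cv2,numpy as np
t=cv2.imread("pics/top0.png")[215:290,125:205]; s=cv2.imread("pics/scene0.png")[217:302,440:505]
t=cv2.resize(t,None,fx=5,fy=5,interpolation=cv2.INTER_CUBIC); s=cv2.resize(s,None,fx=6,fy=6,interpolation=cv2.INTER_CUBIC)
o=np.zeros((510,790,3),np.uint8); o[:375,:400]=t; o[:510,400:790]=s; cv2.imwrite("pics/rest2.png",o)
E
```

```text
(no output)
```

View pics/rest2.png

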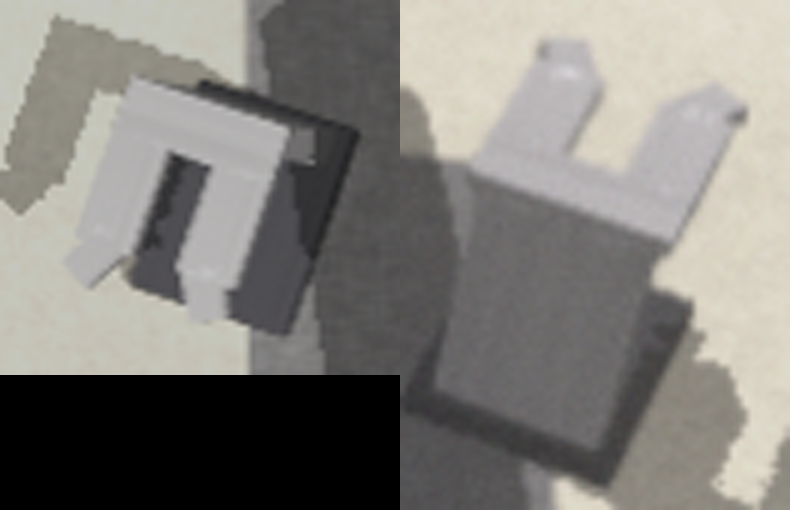

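The crop shows the rest's centre line in the left picture running through the far edge (212,101), the inner end (191,158) and the mouth (142,304). In the scene crop the inner end is at about (599,165).

```bash
python3 - <<'E'
from h import *
t=lambda u,v:(125+u/5-.4,215+v/5-.4); s=lambda u,v:(440+(u-400)/6-.4,217+v/6-.4)
F,I,M=[onz("top",t(*q),.11) for q in((212,101),(191,158),(142,304))]
d=F-M; yaw=np.arctan2(d[1],d[0]); print(F,I,M,np.degrees(yaw),np.linalg.norm(I-M),np.linalg.norm(F-I))
print("scene inner,far",onz("scene",s(599,165),.11),onz("scene",s(573,203),.11))
u=d/np.linalg.norm(d); print("notch",I-.01*u,M+.052*u)
x,y,a=np.load("drill.npy"); dd=np.array([-np.sin(.6109),0,np.cos(.6109)])
for z0 in(.027,.03): print("grip",z0,T(x,y,a,np.array([0,0,z0])+dd*.107)[0])
o=observe(); print(R.from_quat(o["tcp_rot"]).as_matrix().round(3))
E
```

```text
[0.48549329 0.31245627 0.11      ] [0.46172951 0.32137047 0.11      ] [0.40107673 0.34205224 0.11      ] -19.320380552702897 0.06408194685963668 0.025380709945599315
scene inner,far [0.46016531 0.32389047 0.11      ] [0.48210521 0.31457255 0.11      ]
notch [0.45229268 0.32467897 0.11      ] [0.45014826 0.32484804 0.11      ]
grip 0.027 [0.56732843 0.03325095 0.11464714]
grip 0.03 [0.56732843 0.03325095 0.11764714]
[[ 0.933  0.359 -0.   ]
 [ 0.359 -0.933  0.001]
 [ 0.    -0.001 -1.   ]]
```

Request:
send_rows([
  [0.03, -0.02, 0, 2],
  [0.07, -0.05, 0, 4],
  [0.12, -0.08, 0, 6],
  [0.17, -0.12, 0, 9],
  [0.22, -0.155, 0, 12],
  [0.27, -0.19, 0, 15],
  [0.315, -0.22, 0, 18],
  [0.35, -0.245, 0, 19.5],
], grip=0.0854, newtons=40)

```text
t: 1.1
eef_pos: [0.4369, -0.1572, 0.2532]
tcp_rot: [1.0, 0.013, -0.0, -0.0]
ft_force: [0.2, -0.4, -0.5]
gripper_width: 0.0856
```

Request:
send_rows([
  [0.02, -0.03, 0, 0],
  [0.045, -0.065, 0, 0],
  [0.075, -0.105, 0, 0],
  [0.105, -0.145, 0.01, 0],
  [0.125, -0.175, 0.025, 0],
  [0.136, -0.1885, 0.04, 0],
  [0.136, -0.1885, 0.053, 0],
  [0.136, -0.1885, 0.053, 0],
])

```text
t: 2.1
eef_pos: [0.5662, 0.0319, 0.1993]
tcp_rot: [1.0, 0.013, -0.001, -0.0]
ft_force: [-0.0, -0.3, 0.5]
gripper_width: 0.0853
```

```bash
python3 - <<'E'
from h import *
a=snapshot("scene")[225:315,265:385]; b=snapshot("top")[145:225,250:350]
o=np.zeros((500,800,3),np.uint8); a=cv2.resize(a,None,fx=3.5,fy=3.5,interpolation=cv2.INTER_CUBIC); b=cv2.resize(b,None,fx=3.7,fy=3.7,interpolation=cv2.INTER_CUBIC)
o[:a.shape[0],:420]=a;o[:b.shape[0],430:430+b.shape[1]]=b; cv2.imwrite("pics/hov.png",o); print(observe()["eef_pos"])
E
```

```text
[0.56685528 0.03176562 0.2007934 ]
```

View pics/hov.png

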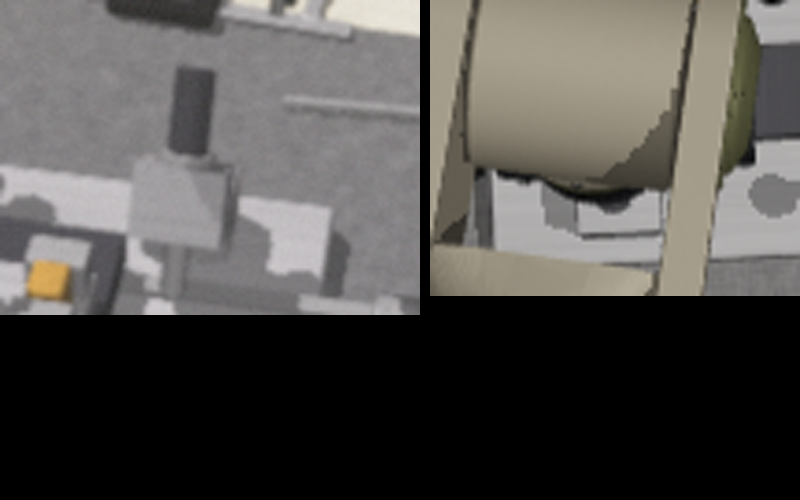

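The hover view shows the pin head clear at crop (192,110). The gripper is above the frame, and the top view is hidden by the arm. Going down and closing.

Request:
send_rows([
  [0, -0.001, 0.02, 0],
  [0, -0.001, 0.045, 0],
  [0, -0.001, 0.065, 0],
  [0, -0.001, 0.078, 0],
  [0, -0.001, 0.081, 0],
  [0, -0.001, 0.081, 0],
  [0, -0.001, 0.081, 0],
  [0, -0.001, 0.081, 0],
])

```text
t: 3.2
eef_pos: [0.5672, 0.0338, 0.1198]
tcp_rot: [1.0, 0.013, 0.0, 0.0]
ft_force: [0.3, -0.2, 0.4]
gripper_width: 0.0853
```

Request:
send_rows([
  [0, 0, 0, 0],
  [0, 0, 0, 0],
  [0, 0, 0, 0],
  [0, 0, 0, 0],
  [0, 0, 0, 0],
  [0, 0, 0, 0],
  [0, 0, 0, 0],
  [0, 0, 0, 0],
], grip=0.0, newtons=40)

```text
t: 4.2
eef_pos: [0.567, 0.0339, 0.1194]
tcp_rot: [1.0, 0.013, 0.0, -0.0]
ft_force: [-0.7, 1.9, 2.8]
gripper_width: 0.0205
```

Request:
send_rows([
  [-0.0029, 0, -0.0041, 0],
  [-0.0086, 0, -0.0123, 0],
  [-0.0155, 0, -0.0221, 0],
  [-0.023, 0, -0.0328, 0],
  [-0.0315, 0, -0.045, 0],
  [-0.04, 0, -0.0571, 0],
  [-0.048, 0, -0.0685, 0],
  [-0.0545, 0, -0.0778, 0],
])

```text
t: 5.2
eef_pos: [0.5119, 0.0324, 0.1979]
tcp_rot: [1.0, 0.013, -0.0, 0.0]
ft_force: [0.7, 0.2, -2.4]
gripper_width: 0.0209
```

Request:
send_rows([
  [-0.012, -0.02, -0.01, 0],
  [-0.035, -0.06, -0.02, 2],
  [-0.06, -0.11, -0.02, 5],
  [-0.09, -0.165, -0.02, 9],
  [-0.115, -0.22, -0.02, 13],
  [-0.14, -0.27, -0.02, 17],
  [-0.162, -0.312, -0.02, 20],
  [-0.1752, -0.3398, -0.02, 20.8],
])

```text
t: 6.2
eef_pos: [0.3258, 0.3694, 0.2174]
tcp_rot: [0.986, -0.167, -0.0, -0.0]
ft_force: [1.2, -0.2, -2.4]
gripper_width: 0.0211
```

Request:
send_rows([
  [0, 0, 0.01, 0],
  [0, 0, 0.025, 0],
  [0, 0, 0.045, 0],
  [0.005, 0, 0.06, 0],
  [0.012, 0, 0.065, 0],
  [0.02, 0, 0.065, 0],
  [0.025, 0, 0.065, 0],
  [0.025, 0, 0.065, 0],
])

```text
t: 7.2
eef_pos: [0.3525, 0.3591, 0.1525]
tcp_rot: [0.986, -0.168, 0.0, -0.0]
ft_force: [0.3, -0.2, -3.3]
gripper_width: 0.0211
```

```bash
python3 - <<'E'
from h import *
a=snapshot("scene")[170:270,410:530]; b=snapshot("top")[215:305,110:200]
o=np.zeros((590,800,3),np.uint8); a=cv2.resize(a,None,fx=4,fy=4,interpolation=cv2.INTER_CUBIC); b=cv2.resize(b,None,fx=3.4,fy=3.4,interpolation=cv2.INTER_CUBIC)
o[:a.shape[0],:480]=a;o[:b.shape[0],490:490+b.shape[1]]=b; cv2.imwrite("pics/mouth.png",o); s=observe();print(s["eef_pos"],np.degrees(R.from_quat(s["tcp_rot"]).as_euler("xyz")))
E
```

```text
[0.35200005 0.35920749 0.15236789] [-1.79983003e+02 -9.99542683e-03 -1.92898957e+01]
```

View pics/mouth.png

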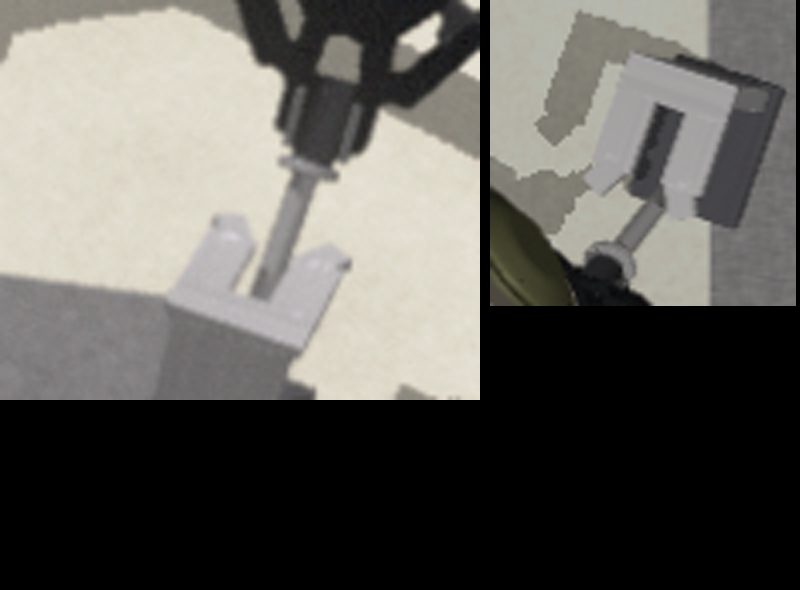

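The pin is held with its shank just outside the mouth. In the top view the collar is at about (610,262) and the shank runs to (655,205). In the scene view the collar is at (308,168) and the tip at about (263,295). I'll compare this with the model.

```bash
python3 - <<'E'
from h import *
s=observe();g=s["eef_pos"]-[0,0,.003]; r=R.from_euler("z",-19.3,degrees=True).as_matrix()
for tl in(30,35,40):
    c=np.radians(tl);d=r@np.array([-np.sin(c),0,np.cos(c)]); out=[]
    for L in(.078,.04,.0): 
        P=g+d*(L-.107); out+=[((proj("scene",P)[0]-[410,170])*4).round().tolist(),((proj("top",P)[0]-[110,215])*3.4+[490,0]).round().tolist()]
    print(tl,out)
N=np.array([.451,.3245,.11])
for x in(.01,-.036,-.052): print(x,((proj("scene",N+r@[x,0,0])[0]-[410,170])*4).round(),((proj("top",N+r@[x,0,0])[0]-[110,215])*3.4+[490,0]).round())
E
```

```text
30 [[307.0, 172.0], [608.0, 265.0], [284.0, 240.0], [636.0, 233.0], [259.0, 310.0], [664.0, 201.0]]
35 [[307.0, 172.0], [609.0, 262.0], [282.0, 240.0], [637.0, 226.0], [257.0, 311.0], [665.0, 190.0]]
40 [[306.0, 171.0], [609.0, 259.0], [281.0, 239.0], [638.0, 219.0], [255.0, 311.0], [666.0, 179.0]]
0.01 [246. 296.] [670. 108.]
-0.036 [272. 247.] [645. 179.]
-0.052 [281. 231.] [637. 204.]
```

The model and the image agree to about 1 px, so I'll slide in.

Request:
send_rows([
  [0.005, 0, 0, 0],
  [0.015, 0, 0, 0],
  [0.025, 0, 0, 0],
  [0.035, 0, 0, 0],
  [0.043, 0, 0, 0],
  [0.05, 0, 0, 0],
  [0.055, 0, 0, 0],
  [0.058, 0, 0, 0],
])

```text
t: 8.3
eef_pos: [0.407, 0.34, 0.1521]
tcp_rot: [0.986, -0.168, -0.0, 0.0]
ft_force: [0.3, 0.4, -2.6]
gripper_width: 0.021
```

Request:
send_rows([
  [0.004, 0, 0, 0],
  [0.008, 0, 0, 0],
  [0.012, 0, 0, 0],
  [0.016, 0, 0, 0],
  [0.02, 0, 0, 0],
  [0.024, 0, 0, 0],
  [0.027, 0, 0, 0],
  [0.028, 0, 0, 0],
])

```text
t: 9.3
eef_pos: [0.4329, 0.3309, 0.1521]
tcp_rot: [0.986, -0.167, -0.0, 0.0]
ft_force: [-3.6, 3.1, -0.6]
gripper_width: 0.0212
```

Request:
send_rows([
  [0.002, 0, 0, 0],
  [0.004, 0, 0, 0],
  [0.006, 0, 0, 0],
  [0.008, 0, 0, 0],
  [0.01, 0, 0, 0],
  [0.012, 0, 0, 0],
  [0.012, 0, 0, 0],
  [0.012, 0, 0, 0],
])

```text
t: 10.3
eef_pos: [0.4447, 0.3268, 0.1521]
tcp_rot: [0.986, -0.168, 0.0, -0.0]
ft_force: [-2.9, 1.2, -1.5]
gripper_width: 0.0207
```

```bash
python3 - <<'E'
from h import *
a=snapshot("scene")[170:270,410:530]
cv2.imwrite("pics/in.png",cv2.resize(a,None,fx=5,fy=5,interpolation=cv2.INTER_CUBIC)); s=observe();print(s["eef_pos"],s["ft_force"])
g=s["eef_pos"]-[0,0,.003]; r=R.from_euler("z",-19.3,degrees=True).as_matrix()
for tl in(0,10,20): 
    c=np.radians(tl);d=r@np.array([-np.sin(c),0,np.cos(c)]); print(tl,[((proj("scene",g+d*(L-.107))[0]-[410,170])*5).round().tolist() for L in(.078,.04)])
E
```

```text
[0.44463115 0.32682144 0.15208472] [-2.34817908  0.97927327 -2.42864675]
0 [[325.0, 328.0], [305.0, 400.0]]
10 [[321.0, 334.0], [297.0, 414.0]]
20 [[318.0, 338.0], [290.0, 424.0]]
```

View pics/in.png

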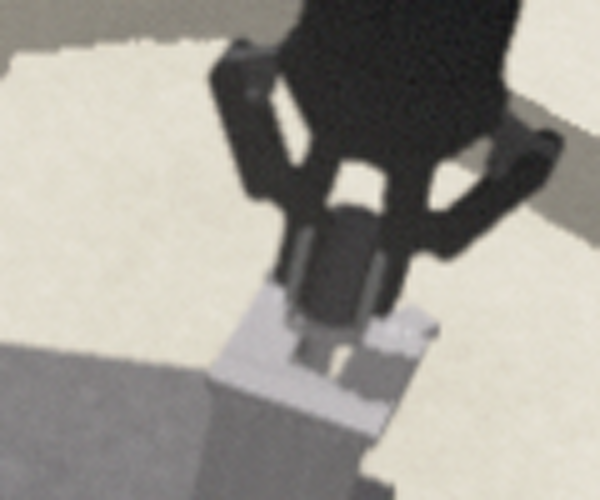

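The shank is in the notch and nearly upright. Lowering onto the plate.

Request:
send_rows([
  [0, 0, 0.001, 0],
  [0, 0, 0.002, 0],
  [0, 0, 0.003, 0],
  [0, 0, 0.004, 0],
  [0, 0, 0.005, 0],
  [0, 0, 0.006, 0],
  [0, 0, 0.006, 0],
  [0, 0, 0.006, 0],
])

```text
t: 11.35
eef_pos: [0.4445, 0.3268, 0.146]
tcp_rot: [0.986, -0.168, -0.0, 0.0]
ft_force: [-2.9, 0.7, -3.2]
gripper_width: 0.0211
```

Request:
send_rows([
  [0, 0, 0.001, 0],
  [0, 0, 0.002, 0],
  [0, 0, 0.002, 0],
  [0, 0, 0.003, 0],
  [0, 0, 0.003, 0],
  [0, 0, 0.004, 0],
  [0, 0, 0.004, 0],
  [0, 0, 0.004, 0],
])

```text
t: 12.35
eef_pos: [0.4448, 0.3269, 0.1439]
tcp_rot: [0.986, -0.167, 0.001, -0.001]
ft_force: [-6.3, -1.6, 15.5]
gripper_width: 0.0205
```

Request:
send_rows([
  [0, 0, -0.002, 0],
  [0, 0, -0.002, 0],
  [0, 0, -0.002, 0],
  [0, 0, -0.002, 0],
  [0, 0, -0.002, 0],
  [0, 0, -0.002, 0],
  [0, 0, -0.002, 0],
  [0, 0, -0.002, 0],
], grip=0.06)

```text
t: 13.35
eef_pos: [0.4445, 0.3268, 0.1441]
tcp_rot: [0.986, -0.167, 0.0, -0.0]
ft_force: [-0.3, 0.5, -0.7]
gripper_width: 0.06
```

Request:
send_rows([
  [0, 0, -0.01, 0],
  [0, 0, -0.03, 0],
  [0, 0, -0.055, 0],
  [0, 0, -0.08, 0],
  [0, 0, -0.1, 0],
  [-0.03, 0, -0.11, 0],
  [-0.07, 0, -0.11, 0],
  [-0.11, 0, -0.11, 0],
])

```text
t: 14.35
eef_pos: [0.3397, 0.3634, 0.255]
tcp_rot: [0.986, -0.168, 0.0, -0.0]
ft_force: [0.6, 0.3, 0.1]
gripper_width: 0.0599
```

```bash
python3 - <<'E'
from h import *
a=snapshot("scene")[180:270,430:520]; b=snapshot("top")[215:295,120:200]
o=np.zeros((450,800,3),np.uint8); a=cv2.resize(a,None,fx=5,fy=5,interpolation=cv2.INTER_CUBIC); b=cv2.resize(b,None,fx=4,fy=4,interpolation=cv2.INTER_CUBIC)
o[:450,:450]=a;o[:320,460:780]=b; cv2.imwrite("pics/parked.png",o); s=observe();print(s["eef_pos"])
r=R.from_euler("z",-19.3,degrees=True).as_matrix(); N=np.array([.451,.3245,.11])
for x in(0,-.01): print(x,[(((proj("scene",N+r@[x,0,h])[0]-[430,180])*5).round().tolist(),((proj("top",N+r@[x,0,h])[0]-[120,215])*4+[460,0]).round().tolist()) for h in(.003,.052)])
E
```

```text
[0.33780673 0.36395028 0.25525883]
0 [([216.0, 301.0], [624.0, 145.0]), ([242.0, 203.0], [593.0, 143.0])]
-0.01 [([223.0, 287.0], [617.0, 163.0]), ([250.0, 190.0], [587.0, 162.0])]
```

View pics/parked.png

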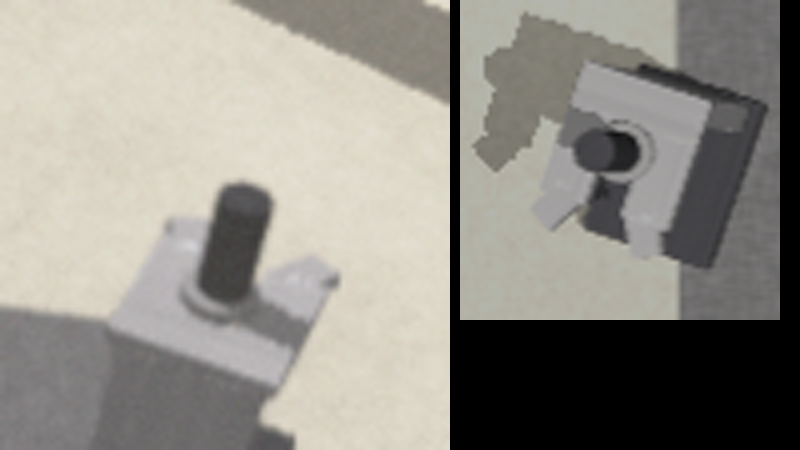

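The pin is parked upright: the collar is at scene crop (220,296) and top crop (622,150), about 4 mm short of the parking point, with the head vertical. Now to the carriage post.

Request:
send_rows([
  [0.02, 0.012, 0, 0],
  [0.055, 0.034, 0, -2],
  [0.095, 0.058, 0, -5],
  [0.14, 0.086, 0, -8],
  [0.185, 0.113, 0, -12],
  [0.23, 0.141, 0, -16],
  [0.275, 0.169, 0, -19],
  [0.32, 0.196, 0, -20.8],
])

```text
t: 15.45
eef_pos: [0.5793, 0.0703, 0.2547]
tcp_rot: [1.0, 0.014, 0.0, 0.0]
ft_force: [0.4, 0.9, 0.4]
gripper_width: 0.0599
```

Request:
send_rows([
  [0.02, 0.027, 0, 0],
  [0.05, 0.065, 0, 0],
  [0.08, 0.105, 0, 0],
  [0.1, 0.131, 0.01, 0],
  [0.104, 0.137, 0.03, 0],
  [0.104, 0.137, 0.05, 0],
  [0.104, 0.137, 0.065, 0],
  [0.104, 0.137, 0.065, 0],
])

```text
t: 16.45
eef_pos: [0.6854, -0.0619, 0.1883]
tcp_rot: [1.0, 0.013, -0.001, -0.0]
ft_force: [0.3, -0.2, 0.2]
gripper_width: 0.0596
```

Request:
send_rows([
  [0, 0, 0.01, 0],
  [0, 0, 0.025, 0],
  [0, 0, 0.04, 0],
  [0, 0, 0.055, 0],
  [0, 0, 0.063, 0],
  [0, 0, 0.065, 0],
  [0, 0, 0.065, 0],
  [0, 0, 0.065, 0],
])

```text
t: 17.45
eef_pos: [0.6858, -0.0617, 0.1247]
tcp_rot: [1.0, 0.013, 0.001, 0.0]
ft_force: [-0.2, -0.4, -0.4]
gripper_width: 0.0603
```

Request:
send_rows([
  [0, 0, 0, 0],
  [0, 0, 0, 0],
  [0, 0, 0, 0],
  [0, 0, 0, 0],
  [0, 0, 0, 0],
  [0, 0, 0, 0],
  [0, 0, 0, 0],
  [0, 0, 0, 0],
], grip=0.0, newtons=30)

```text
t: 18.45
eef_pos: [0.6857, -0.0616, 0.1245]
tcp_rot: [1.0, 0.013, 0.0, -0.0]
ft_force: [-1.1, 2.0, 6.1]
gripper_width: 0.0229
```

Request:
send_rows([
  [0, -0.006, 0, 0],
  [0, -0.018, 0, 0],
  [0, -0.034, 0, 0],
  [0, -0.052, 0, 0],
  [0, -0.07, 0, 0],
  [0, -0.086, 0, 0],
  [0, -0.098, 0, 0],
  [0, -0.105, 0, 0],
])

```text
t: 19.45
eef_pos: [0.6829, 0.0433, 0.1245]
tcp_rot: [1.0, 0.013, 0.0, 0.001]
ft_force: [-0.3, -2.7, 5.1]
gripper_width: 0.0232
```

```bash
python3 - <<'E'
from h import *
a=snapshot("scene")[290:370,250:380]
cv2.imwrite("pics/ptr.png",cv2.resize(a,None,fx=6,fy=6,interpolation=cv2.INTER_CUBIC)); s=observe();print(s["eef_pos"],s["ft_force"],s["gripper_width"])
E
```

```text
[0.68289652 0.04414671 0.12449203] [-1.20584165  0.5146287   5.11343949] 0.02337590463126747
```

View pics/ptr.png

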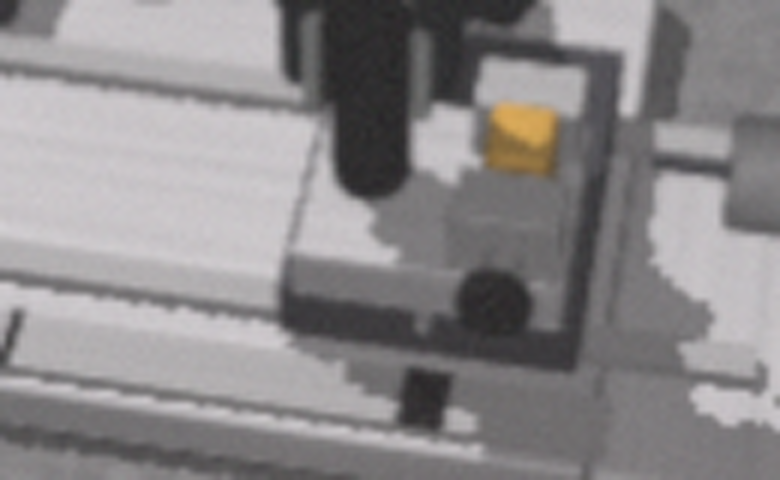

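The carriage's far edge runs from (285,328) to (575,368), and a small light pointer shows at (423,322). The mark is centred at (425,400). Checking the offset numerically.

```bash
python3 - <<'E'
from h import *
x,y,a=np.load("drill.npy"); p=lambda u,v:(250+u/6-.42,290+v/6-.42)
def dr(uv,z): P=onz("scene",p(*uv),z); return (R.from_euler("z",-a).as_matrix()@(P-[x,y,0])*1e3).round(1)
for z in(.02,.026,.034): print(z,"mark",dr((425,400),z),"L",dr((285,328),z),"R",dr((575,368),z),"ptr",dr((423,322),z))
# top-view alternative: mark
print(onz("top",tc(449,72),.021))
a=snapshot("scene")[325:370,295:345]; cv2.imwrite("pics/ptr2.png",cv2.resize(a,None,fx=12,fy=12,interpolation=cv2.INTER_CUBIC))
E
```

```text
0.02 mark [95.3 29.9 20. ] L [ 76.4 -16.1  20. ] R [75.6 72.  20. ] ptr [66.6 24.5 20. ]
0.026 mark [99.9 30.6 26. ] L [ 81.2 -15.   26. ] R [80.4 72.4 26. ] ptr [71.4 25.2 26. ]
0.034 mark [106.   31.5  34. ] L [ 87.5 -13.6  34. ] R [86.7 72.8 34. ] ptr [77.9 26.2 34. ]
[0.72857262 0.06856075 0.021     ]
```

View pics/ptr2.png

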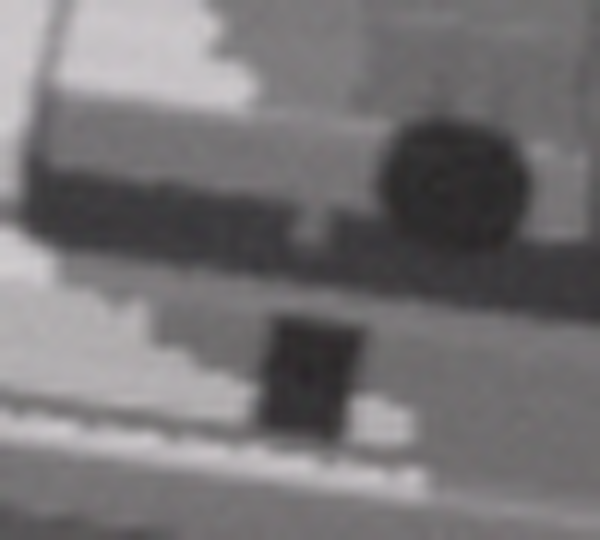

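The pointer is about 2–3 mm short of the mark's centre. I'll nudge it 2.5 mm, then release and rise.

Request:
send_rows([
  [0, -0.001, 0, 0],
  [0, -0.002, 0, 0],
  [0, -0.0025, 0, 0],
  [0, -0.0025, 0, 0],
  [0, -0.0025, 0, 0],
  [0, -0.0025, 0, 0],
  [0, -0.0025, 0, 0],
  [0, -0.0025, 0, 0],
])

```text
t: 20.55
eef_pos: [0.6829, 0.0454, 0.1245]
tcp_rot: [1.0, 0.013, 0.0, 0.0]
ft_force: [-2.0, -2.4, 5.8]
gripper_width: 0.0228
```

Request:
send_rows([
  [0, 0, 0, 0],
  [0, 0, 0, 0],
  [0, 0, 0, 0],
  [0, 0, 0, 0],
  [0, 0, 0, 0],
  [0, 0, 0, 0],
  [0, 0, -0.01, 0],
  [0, 0, -0.03, 0],
], grip=0.05)

```text
t: 21.55
eef_pos: [0.6826, 0.0457, 0.1544]
tcp_rot: [1.0, 0.013, -0.001, -0.0]
ft_force: [-0.2, 0.4, 0.6]
gripper_width: 0.0502
```

Request:
send_rows([
  [0, 0, -0.02, 0],
  [0, 0, -0.05, 0],
  [-0.03, 0.022, -0.07, 0],
  [-0.07, 0.053, -0.075, 0],
  [-0.115, 0.088, -0.075, 0],
  [-0.16, 0.123, -0.075, 0],
  [-0.195, 0.15, -0.075, 0],
  [-0.212, 0.1623, -0.075, 0],
], grip=0.0)

```text
t: 22.55
eef_pos: [0.4737, -0.1233, 0.2302]
tcp_rot: [1.0, 0.012, 0.001, 0.0]
ft_force: [-0.1, -0.8, 0.4]
gripper_width: -0.0001
```

Request:
send_rows([
  [0, 0, 0.01, 0],
  [0, 0, 0.03, 0],
  [0, 0, 0.055, 0],
  [0, 0, 0.08, 0],
  [0, 0, 0.1, 0],
  [0, 0, 0.108, 0],
  [0, 0, 0.108, 0],
  [0, 0, 0.108, 0],
])

```text
t: 23.55
eef_pos: [0.4756, -0.1221, 0.1218]
tcp_rot: [1.0, 0.013, 0.001, 0.0]
ft_force: [0.3, 0.3, -0.0]
gripper_width: -0.0002
```

```bash
python3 - <<'E'
from h import *
a=snapshot("scene"); b=cv2.resize(a[290:370,250:380],None,fx=6,fy=6,interpolation=cv2.INTER_CUBIC)[:, :780]; c=cv2.resize(a[180:320,200:300],None,fx=4,fy=4,interpolation=cv2.INTER_CUBIC)
o=np.zeros((560,800,3),np.uint8); o[:,:400]=c; o[:240,405:795]=cv2.resize(b,(390,240)); cv2.imwrite("pics/lev.png",o); print(observe()["eef_pos"])
E
```

```text
[ 0.47555755 -0.12216203  0.1218092 ]
```

View pics/lev.png

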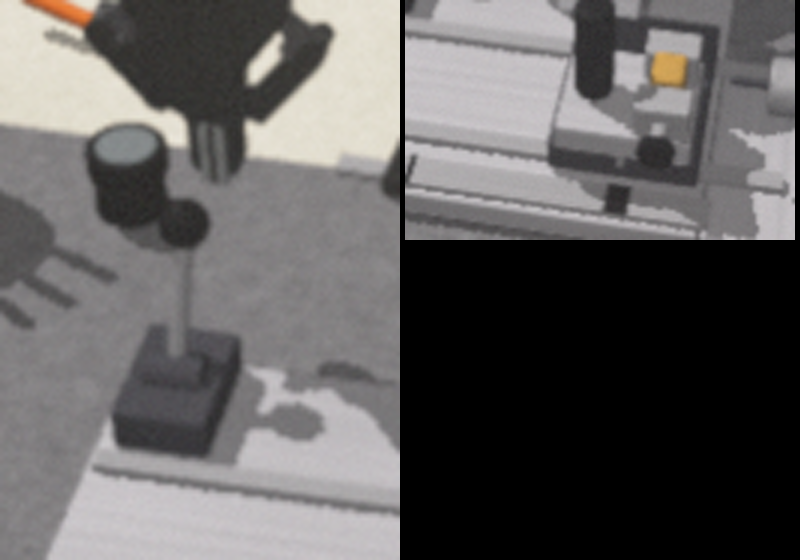

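The pointer at (619,162) lines up with the mark at (617,198), about 2 mm from centre. The fingers stand behind the ball (185,222) along the push direction, with the loupe clear. Pushing the lever.

Request:
send_rows([
  [0.008, 0, 0, 0],
  [0.018, 0, 0, 0],
  [0.03, 0, 0, 0],
  [0.042, 0, 0, 0],
  [0.054, 0, 0, 0],
  [0.066, 0, 0, 0],
  [0.078, 0, 0, 0],
  [0.086, 0, 0, 0],
])

```text
t: 24.6
eef_pos: [0.5619, -0.1198, 0.1211]
tcp_rot: [1.0, 0.013, 0.0, 0.0]
ft_force: [-0.5, -0.3, 0.1]
gripper_width: -0.0001
```

Request:
send_rows([
  [0.004, 0, 0, 0],
  [0.008, 0, 0, 0],
  [0.012, 0, 0, 0],
  [0.015, 0, 0, 0],
  [0.018, 0, 0, 0],
  [0.02, 0, 0, 0],
  [0.021, 0, 0, 0],
  [0.021, 0, 0, 0],
])

```text
t: 25.6
eef_pos: [0.5822, -0.1193, 0.1212]
tcp_rot: [1.0, 0.013, 0.0, 0.0]
ft_force: [-0.6, -0.1, 0.0]
gripper_width: 0.0004
```

Request:
send_rows([
  [0.001, 0, 0, 0],
  [0.002, 0, 0, 0],
  [0.003, 0, 0, 0],
  [0.004, 0, 0, 0],
  [0.005, 0, 0, 0],
  [0.006, 0, 0, 0],
  [0.006, 0, 0, 0],
  [0.006, 0, 0, 0],
])

```text
t: 26.6
eef_pos: [0.5855, -0.1191, 0.1209]
tcp_rot: [1.0, 0.013, -0.003, -0.0]
ft_force: [-14.9, -1.4, 5.7]
gripper_width: 0.0001
```

The fingers met the stop at 15 N. Backing off, rising and checking.

Request:
send_rows([
  [-0.006, 0, 0, 0],
  [-0.015, 0, 0, 0],
  [-0.03, 0, -0.005, 0],
  [-0.05, 0, -0.02, 0],
  [-0.07, 0, -0.05, 0],
  [-0.09, 0, -0.08, 0],
  [-0.11, 0.02, -0.11, 0],
  [-0.12, 0.03, -0.13, 0],
])

```text
t: 27.6
eef_pos: [0.4677, -0.1528, 0.253]
tcp_rot: [1.0, 0.013, 0.001, 0.001]
ft_force: [0.7, 0.5, -0.5]
gripper_width: 0.0004
```

```bash
python3 - <<'E'
from h import *
a=snapshot("scene")[190:370,200:500]; cv2.imwrite("pics/fin.png",cv2.resize(a,None,fx=2.66,fy=2.66,interpolation=cv2.INTER_CUBIC))
x,y,t=np.load("drill.npy")
for c in(.85,1.0): 
    q=c-.5; print(c,((proj("scene",T(x,y,t,[-.062+.08*np.sin(q),-.155,.042+.08*np.cos(q)]))[0]-[200,190])*2.66).round())
E
```

```text
0.85 [ 96. 173.]
1.0 [ 93. 188.]
```

```bash
python3 - <<'E'
from h import *
g=cv2.cvtColor(snapshot("scene"),cv2.COLOR_BGR2GRAY); m=(g<45).astype(np.uint8)
n,l,s,c=cv2.connectedComponentsWithStats(m[230:300,222:260])
print([(s[i].tolist(),(c[i]+[222,230]).round(1).tolist()) for i in range(1,n) if s[i][4]>15])
x,y,t=np.load("drill.npy")
for k in(0,.85,1.0): q=k-.5; print(k,proj("scene",T(x,y,t,[-.062+.08*np.sin(q),-.155,.042+.08*np.cos(q)]))[0].round(1))
p=cv2.resize(cv2.imread("pics/parked.png")[:450,:450],(90,90),interpolation=cv2.INTER_AREA); now=snapshot("scene")[180:270,430:520]
print("pin patch diff",cv2.absdiff(p,now)[30:70,30:60].mean(), cv2.minMaxLoc(cv2.matchTemplate(now,p[34:64,36:58],cv2.TM_CCOEFF_NORMED)))
E
```

```text
[([8, 29, 11, 7, 33], [234.9, 262.2])]
0 [246.1 235.7]
0.85 [236.2 255. ]
1.0 [234.8 260.7]
pin patch diff 40.264722222222225 (-0.43471941351890564, 0.8713255524635315, (43, 50), (36, 34))
```

```bash
python3 - <<'E'
from h import *
p=cv2.resize(cv2.imread("pics/parked.png")[:450,:450],(90,90),interpolation=cv2.INTER_AREA); now=snapshot("scene")[180:270,430:520]
P,N=[cv2.cvtColor(i,cv2.COLOR_BGR2GRAY) for i in(p,now)]
for r in range(34,66,3): print(P[r,34:66:2].tolist(),N[r,34:66:2].tolist())
b=snapshot("top")[215:295,120:200]; q=cv2.resize(cv2.imread("pics/parked.png")[:320,460:780],(80,80),interpolation=cv2.INTER_AREA)
print(cv2.minMaxLoc(cv2.matchTemplate(b,q[28:48,25:52],cv2.TM_CCOEFF_NORMED)))
E
```

```text
[215, 214, 216, 215, 215, 216, 217, 218, 219, 220, 220, 219, 219, 219, 220, 218] [138, 136, 140, 138, 139, 140, 139, 140, 140, 143, 210, 226, 225, 224, 224, 224]
[217, 216, 216, 216, 216, 161, 105, 98, 118, 174, 214, 220, 220, 220, 218, 217] [140, 138, 138, 138, 139, 112, 91, 91, 97, 169, 219, 220, 226, 224, 222, 222]
[217, 213, 216, 216, 187, 85, 85, 87, 86, 83, 144, 218, 219, 220, 221, 218] [138, 138, 138, 139, 126, 80, 82, 87, 88, 84, 138, 219, 224, 224, 225, 223]
[192, 197, 202, 203, 148, 67, 66, 66, 68, 68, 169, 218, 217, 220, 218, 217] [127, 130, 130, 131, 100, 66, 59, 67, 69, 66, 116, 140, 187, 222, 222, 220]
[168, 184, 184, 179, 85, 69, 65, 68, 67, 86, 206, 217, 214, 214, 215, 218] [111, 120, 118, 121, 76, 66, 62, 61, 63, 68, 136, 138, 137, 138, 151, 217]
[187, 199, 207, 156, 68, 65, 66, 65, 64, 148, 215, 216, 214, 212, 214, 212] [121, 120, 124, 100, 61, 64, 64, 66, 65, 104, 138, 139, 139, 137, 137, 136]
[186, 185, 181, 109, 66, 67, 68, 66, 76, 190, 214, 207, 195, 188, 186, 195] [121, 123, 120, 76, 61, 63, 64, 64, 65, 128, 138, 138, 126, 124, 120, 125]
[184, 176, 157, 78, 67, 64, 67, 67, 112, 199, 187, 184, 199, 187, 189, 181] [119, 116, 102, 63, 62, 65, 63, 62, 81, 130, 122, 120, 122, 121, 121, 121]
[181, 146, 166, 118, 71, 67, 67, 68, 104, 168, 183, 183, 186, 186, 187, 180] [120, 98, 105, 84, 66, 62, 62, 63, 96, 118, 119, 122, 121, 120, 121, 121]
[182, 169, 119, 140, 156, 137, 106, 108, 109, 118, 127, 156, 184, 185, 184, 179] [123, 113, 93, 107, 112, 110, 105, 111, 111, 118, 121, 121, 125, 126, 131, 136]
[179, 176, 175, 158, 137, 115, 130, 120, 114, 120, 120, 117, 122, 130, 150, 206] [116, 116, 117, 113, 108, 107, 121, 115, 118, 118, 121, 118, 123, 127, 134, 134]
(-0.6405304670333862, 0.8819444179534912, (37, 60), (25, 28))
```

The brightness difference comes only from the arm's shadow. The pin sits at the same pixels in both views.

```bash
python3 -c "
from cell import *
print(hand_in())"
```

```text
the job is handed in; nothing more can be done
None
```

I drew the pin out of its bore and hung it in the rest's notch. I then slid the carriage by its post onto the dark mark, threw the clamp lever to its stop and handed the job in. No verdict came back. The robot clock read about 28 s of the 66 s allowed.

My last checks showed:
- **Pin:** upright, with the collar about 4 mm short of the parking point. It was at the same pixels in both cameras at the end. A plain image comparison differed there, but that was only the arm's shadow.
- **Carriage:** the pointer was about 2 mm short of the mark's centre, inside the 7 mm allowed. I measured this just before throwing the lever and not again afterwards.
- **Clamp lever:** I pushed it until it met the stop at 15 N. The ball was then at pixel (235, 262), against (235, 261) expected for fully thrown.
- **Not viewed:** the final picture was refused because I had reached the 12-picture limit, so the end checks of the lever and pin were made in code. I did not check the loupe and tweezers again at the end, but no move went near them and I felt no unexpected contact.

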